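Set the number stamp to five and mark the sample card

TASK

With the stamp still standing in its cradle, click its dial clockwise to 5, the green mark (five clicks from the red zero mark), then pick the stamp up and press it all the way down in the middle of the circle on the sample card. Finally stand it upright, still set to 5, in the middle of the round teal mat and let go; set it down rather than drop it, and leave the other things where they are.

Things in the scene. Friction and masses are not known exactly. Their poses are not given: they have to be found in the camera images.
- stamp: hand number stamp, loose, about 0.4 kg, 110 mm tall. Square grey frame 56 x 56 x 40 mm; above it a blue spring-loaded plunger 46 mm square, carrying a white scale disc (72 mm diameter, top face 66 mm above the underside) and on that the black bar-shaped dial. Origin: centre of the frame's underside; z up, yaw follows the square frame. It starts standing in the cradle, origin 6 mm above the bench.
- dial_grip (a point): point on the dial's axis at a good grip height, 96 mm above the stamp's underside (plunger not pressed). The dial is a black bar 46 mm long, 16 mm thick (grip across the thickness), from 72 to 110 mm above the underside, on a round hub 44 mm in diameter from 66 to 72 mm. Site x axis lies along the bar, its -x end is the pointer end with the white line; y across the bar; z up. It turns with the dial.
- dial (a joint): angle of the dial relative to the stamp, rad, growing clockwise seen from above. It clicks to rest every 30 deg (0.5236 rad) and springs to the nearest click when let go, peak torque about 0.05 Nm. 0 = pointer at the red mark (towards the stamp's -x side), then nine more marks clockwise; 5 = green mark = 2.618 rad. Stops just beyond 0 and beyond 9 (4.712 rad). It starts at 0, 1, 2 or 3.
- plunger (a joint): how far the stamp's upper part (disc and dial) is pressed down into the frame, m: 0 = up, 0.010 = fully down. Spring: starts to move at 4 N, 10 N when fully down. The number is printed when it is down by more than 7 mm.
- cradle: fixed aluminium setting cradle 83 x 83 mm, walls 18 mm high: square pocket 59 mm wide, floor 6 mm above the bench, which keeps the stamp's frame from turning (1.5 mm play each side). Lift the stamp straight up to take it out. Origin: centre of its underside.
- card_mid (a point): centre of the blue circle (106 mm diameter) on the cream sample card, at the card's top face, 4 mm above the bench. The card lies on a fixed dark steel plate 124 x 124 mm.
- mat_mid (a point): centre of the top face of the fixed round teal mat, 130 mm in diameter, 3 mm thick.
- syringe_a: capped syringe with amber fill, 137 mm long, lying; bystander; origin on its underside, x along it
- syringe_b: another such syringe, lying; bystander; origin on its underside, x along it
- bottle: amber glass jar with black cap, 56 mm diameter, 100 mm tall; bystander; origin at the centre of its underside
- beaker: white cup, 54 mm diameter, 60 mm tall; bystander; origin at the centre of its underside
- petri: closed round dish, 64 mm diameter, 14 mm high; bystander; origin at the centre of its underside
- tip_box: grey box 75 x 110 x 45 mm of yellow pipette tips; bystander; origin at the centre of its underside
- timer: small white bench timer 60 x 75 x 28 mm; bystander; origin at the centre of its underside
Mind the look-alikes: they are no part of the job. Leave any orange look-alike of the part that bears card_mid alone. Leave any purple look-alike of the stamp alone.

How it is judged:
On the way, in this order (a step that is already met when the one before it is completed fails the run):
1. the dial rests at 5 while the stamp stands low, in its cradle (value of joint dial between 2.46799 and 2.76799 rad and horizontal distance between stamp and cradle below 0.01 m and z of stamp in the frame of cradle below 0.012 m), for 0.3 s.
2. the stamp, set to 5, is pressed down by more than 7 mm on the card, upright and within 15 mm of the circle's centre (value of joint dial between 2.46799 and 2.76799 rad and value of joint plunger above 0.007 m and z of stamp in the frame of card_mid below 0.006 m and horizontal distance between stamp and card_mid below 0.015 m and angle between stamp's own z axis and vertical below 0.12 rad), for 0.1 s.
At the end, for the whole second after the job is handed in: the stamp stands upright (within 0.08 rad) and still on the mat, its centre within 30 mm of the mat's centre, plunger up, dial at 5 (2.618 rad within 0.15) (value of joint dial between 2.46799 and 2.76799 rad and horizontal distance between stamp and mat_mid below 0.03 m and z of stamp in the frame of mat_mid below 0.005 m and angle between stamp's own z axis and vertical below 0.08 rad and value of joint plunger below 0.003 m and linear speed of stamp below 0.03 m/s); the robot touches nothing.
It fails at once if the card is stamped with a wrong number (value of joint plunger above 0.007 m and z of stamp in the frame of card_mid below 0.006 m and horizontal distance between stamp and card_mid below 0.09 m and not (value of joint dial between 2.36799 and 2.86799 rad)).
It fails at once if the stamp is let go more than 25 mm above the bench (dropped) (height (world z) of stamp above 0.028 m and contact force between the fingers and stamp below 0.01 N).
It fails at once if a bystander is moved by more than 30 mm (distance of any of syringe_a, syringe_b, bottle, beaker, petri, tip_box, timer from where it was at the start of the episode above 0.03 m).
It also fails if it takes over 67 s, if anything falls off the work surface, if the arm or the gripper's body presses on something with over 40 N, if the wrist force passes 120 N, or if a joint passes its speed limit or range.

ROBOT

A 6-joint arm with a two-finger parallel gripper is mounted at the origin on the work surface. World frame = base frame: x ahead of the robot, y to its left, z up, the work surface at z = 0. Lengths are in m, angles in rad, forces in N, time in s.
With the tool pointing down it reaches from about 0.325 to 0.875 m from the base axis. Payload 4.4 kg.
Tool frame: the origin (TCP) lies midway between the tips of the shut fingers; the grasp point (between the pads) lies 19 mm behind it; z points along the fingers, y is the direction in which the jaws open and shut (so a half turn about z gives the same grasp; the last joint's range is limited). The gripper opens to 85 mm and grips with 20 to 120 N. Pads are 22 mm wide; open, the fingers measure 114 mm over their backs; the gripper's body (76 mm by 85 mm) begins 54 mm behind the grasp point. The pads swing forward as they close: fully open they stand 13 mm farther back than shut.
Start: joints at [-1.452, 0.207, 1.542, -0, 1.393, -0.15], TCP at [0.153, -0.554, 0.231] pointing down, gripper open.
Joint ranges: [-2.73, 2.73], [-0.86, 2.22], [0.23, 2.46], [-1.11, 4.25], [0.08, 2.63], [-2.82, 2.82]. Speed limits (rad/s): [2.79, 2.79, 3.14, 3.14, 3.14, 3.14].

INTERFACE

Orientations are given as a 3x3 rotation matrix whose columns are the frame's x, y, z axes.
In Python, from bench import telemetry, cams, manip, models gives the robot as it stands. The module is installed in compiled form; this text tells all that it offers.
- The arm moves only by the shell command python3 -m handwheel 'ROWS'. ROWS is JSON, a list that holds one entry, the list of rows, each a list of 7 numbers: the shift along the tool's x, y, z in mm, then the turn, a rotation vector about the tool's x, y, z in rad, then the closure, from -1 (fully open) to 1 (shut). In form: [[[tx, ty, tz, rx, ry, rz, jaw], ...]]. A call has 1 to 8 rows; each row is the pose to reach, as a shift and turn from the pose measured when the call began, along the tool's axes at that moment; what a row does not reach only later rows make up. A row lasts 1/12 s, in which the tool goes at most 41.7 mm and 7.16 degrees, less where a joint would pass 70% of its speed; a pose out of reach is approached as far as the arm can. A call with a gripper value outside its range is refused whole. The fingers move at their own pace and stop on an object; the grip force is fixed at half the most. Time passes only in rows, so rows that repeat a pose let the fingers close. It gives the time, the measured TCP pose, the force and the opening at its end, in the units of the state.
- telemetry.get_obs(): the state, without advancing time (a new reading comes with each control period).
- cams.capture(name): name is "scene" or "side" or "wrist"; returns the picture (384x512x3 uint8, blue, green, red); there is no depth.
- cams.camera_model(name): a dict with "camera_matrix" (3x3 intrinsics, pixels), "k1" (the pictures are not rectified: a ray, as slopes to the right and down, at radius r is drawn at 1 + k1 r^2 times it, then the intrinsics apply), "R" (3x3) and "t" (3): a world point X has camera coordinates R X + t; the wrist camera has in their place "tool_from_camera" (4x4, takes a point from camera to tool coordinates, whose origin is the TCP and whose axes are the flange's). Camera axes: x right, y down, z forward; pixel columns grow to the right and rows downward; lengths in m; the calibration is good to about 2 mm. A picture is of the moment at which its call begins: read the wrist's pose just before it. camera_model takes no time and is no camera call.
- manip.finish_job(): hands the job in, once; it reports no verdict.
Trained networks look in the newest picture that a camera, given by its name, has taken for a name from the list of things; names that differ only in an ending like _2 or _b are one class to them, and where a whole thing is asked for, a point or a joint stands for the part that bears it (a point fixed in the world has none). Each returns a list of dicts, best first, with "score" (0 to 1); they miss things now and then, are a little off and sometimes report something else, mostly with a low value. They report only what shows in the picture. A call takes as long as a camera call. They do not tell look-alikes from the thing itself.
- models.cut_out(target, camera): "region" (384x512 bool, what is visible of it).
- models.landmark_of(target, camera): "position" ([x, y, z] in m, in world coordinates, good to about 4 mm: a listed point, or the origin of a listed thing).
The state is a dict: "clock": time; "joints": joint angles; "qd": joint speeds; "effort": joint torques, N m; "position": TCP position; "eef_rot": TCP orientation; "force": force on the tool from outside, world axes, zero at the start; "ft_torque": the same for the moment, N m; "finger_gap": opening from 0.0 (shut) to 1.0 (fully open).
Only numpy, scipy, OpenCV 4.12 (cv2) and the standard library are available. Lean on these libraries where they do the work, as an engineer would, in place of code of your own. Each camera call takes 0.05 s, during which the arm holds its last target.

## Working session

There is one attempt and no reset: what is moved stays moved. The work goes in short steps, Python scripts to look and compute and a shell command to move; the robot and the scene stay as the last step left them, time stands still between calls to the robot, and variables do not carry over. Pictures are saved under pics/ and viewed, and the job is handed in when it is done.

```bash
mkdir -p pics; cat > h.py <<'E'
import numpy as np,cv2,json
from bench import telemetry,cams,manip,models
def undist(name,uv):
    m=cams.camera_model(name);K=np.array(m["camera_matrix"]);k=m["k1"]
    p=np.linalg.inv(K)@np.array([uv[0],uv[1],1.]);d=p[:2]/p[2]
    return cv2.undistortPoints(np.array([[uv]],float),K,np.array([k,0,0,0.]))[0,0]
def ray(name,uv,obs=None):
    m=cams.camera_model(name);s=undist(name,uv);d=np.array([s[0],s[1],1.])
    if name=="wrist":
        T=np.array(m["tool_from_camera"]);R=np.array(obs["eef_rot"]);p=np.array(obs["position"])
        o=R@T[:3,3]+p;d=R@T[:3,:3]@d
    else:
        R=np.array(m["R"]);t=np.array(m["t"]);o=-R.T@t;d=R.T@d
    return o,d/np.linalg.norm(d)
def atz(name,uv,z,obs=None):
    o,d=ray(name,uv,obs);return o+d*(z-o[2])/d[2]
def tri(rays):
    A=0;b=0
    for o,d in rays:
        P=np.eye(3)-np.outer(d,d);A=A+P;b=b+P@o
    x=np.linalg.solve(A,b);return x,[np.linalg.norm((np.eye(3)-np.outer(d,d))@(x-o)) for o,d in rays]
def proj(name,X,obs=None):
    m=cams.camera_model(name);K=np.array(m["camera_matrix"]);k=m["k1"]
    if name=="wrist":
        T=np.linalg.inv(np.array(m["tool_from_camera"]));R=np.array(obs["eef_rot"]);p=np.array(obs["position"])
        c=T[:3,:3]@(R.T@(np.array(X)-p))+T[:3,3]
    else: c=np.array(m["R"])@np.array(X)+np.array(m["t"])
    s=c[:2]/c[2];s=s*(1+k*(s@s));return (K@np.array([*s,1]))[:2]
def snap(name,f):
    o=telemetry.get_obs();im=cams.capture(name);cv2.imwrite("pics/"+f+".png",im);return o,im
E
python3 - <<'E'
from h import *
for n in["scene","side","wrist"]:
    o,im=snap(n,n+"0")
    for t in["stamp","cradle","card_mid","mat_mid","dial_grip"]:
        try: r=models.landmark_of(t,n)
        except Exception as e: print(n,t,e);continue
        print(n,t,[(round(x["score"],2),np.round(x["position"],3).tolist()) for x in r[:4]])
print({k:np.round(v,3).tolist() for k,v in telemetry.get_obs().items()})
E
```

```text
scene stamp [(0.65, [0.584, 0.046, 0.005]), (0.56, [0.709, -0.021, 0.004])]
scene cradle [(0.91, [0.587, 0.04, -0.0])]
scene card_mid [(0.76, [0.333, 0.231, 0.002]), (0.68, [0.749, 0.41, 0.007]), (0.59, [0.548, 0.269, 0.004]), (0.44, [0.794, 0.002, 0.004])]
scene mat_mid [(0.66, [0.584, 0.039, -0.002]), (0.65, [0.562, -0.253, 0.008])]
scene dial_grip [(0.76, [0.712, -0.019, 0.097])]
side stamp [(0.69, [0.707, -0.025, 0.004]), (0.55, [0.581, 0.042, 0.008])]
side cradle [(0.5, [0.589, 0.036, 0.001])]
side card_mid [(0.96, [0.748, 0.406, 0.003]), (0.84, [0.332, 0.231, -0.001]), (0.68, [0.548, 0.266, 0.003]), (0.56, [0.799, 0.001, -0.003])]
side mat_mid [(0.96, [0.561, -0.251, 0.001])]
side dial_grip [(0.71, [0.707, -0.023, 0.093]), (0.49, [0.585, 0.038, 0.102])]
wrist stamp []
wrist cradle []
wrist card_mid []
wrist mat_mid []
wrist dial_grip []
{'clock': 0.9, 'joints': [-1.451, 0.207, 1.541, 0.0, 1.394, -0.151], 'qd': [0.0, -0.0, 0.001, 0.002, -0.001, 0.001], 'effort': [0.0, -38.304, -29.198, -0.0, 0.001, -0.0], 'position': [0.153, -0.554, 0.231], 'eef_rot': [[0.964, 0.267, 0.0], [0.267, -0.964, -0.0], [0.0, 0.0, -1.0]], 'force': [-0.468, 0.438, -0.781], 'ft_torque': [0.004, -0.028, 0.035], 'finger_gap': 1.003}
```

View pics/scene0.png

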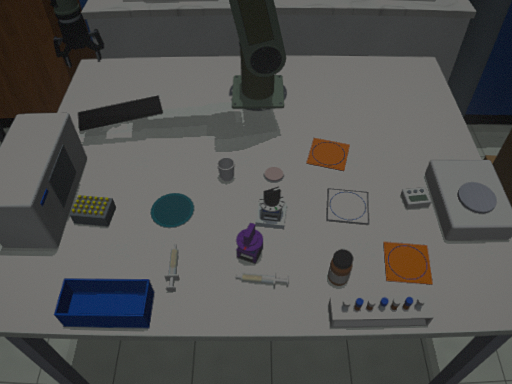

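View pics/side0.png

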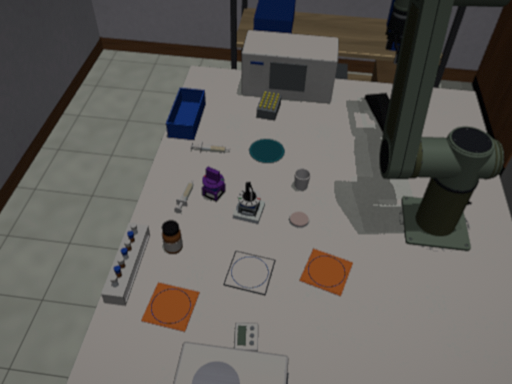

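```bash
python3 - <<'E'
from h import *
for n in ["scene","side"]:
    im=cv2.imread(f"pics/{n}0.png")
    for nm,X in dict(A=[.584,.04,.08],B=[.709,-.021,.08]).items():
        u=proj(n,X);print(n,nm,u.round())
        x,y=u.astype(int);x0=max(0,min(512-120,x-60));y0=max(0,min(384-120,y-60))
        cv2.imwrite(f"pics/crop_{n}_{nm}.png",cv2.resize(im[y0:y0+120,x0:x0+120],(400,400),interpolation=cv2.INTER_CUBIC))
r=np.vstack([np.hstack([cv2.imread(f"pics/crop_{n}_{m}.png") for m in "AB"]) for n in["scene","side"]])
cv2.imwrite("pics/crops.png",cv2.resize(r,(600,600)))
for c in([.548,.268,.004],[.333,.231,.004],[.749,.41,.004],[.794,.002,.004],[.561,-.252,.003]):print(c,proj("scene",c).round(),proj("side",c).round())
E
```

```text
scene A [271. 199.]
scene B [249. 236.]
side A [250. 194.]
side B [213. 176.]
[0.548, 0.268, 0.004] [347. 205.] [251. 271.]
[0.333, 0.231, 0.004] [327. 154.] [326. 270.]
[0.749, 0.41, 0.004] [408. 262.] [170. 306.]
[0.794, 0.002, 0.004] [258. 279.] [187. 194.]
[0.561, -0.252, 0.003] [172. 210.] [267. 150.]
```

View pics/crops.png

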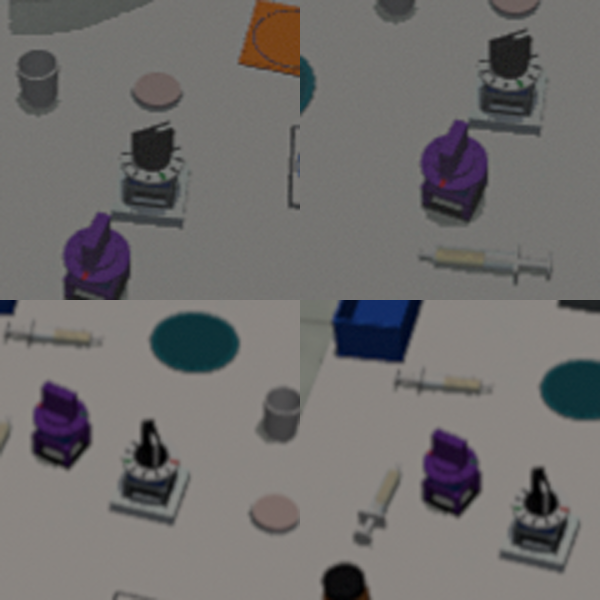

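The real stamp is the black and white one with the blue plunger, at scene (271,205) and side (250,200). It stands in the aluminium cradle. The purple one at scene (249,243) and side (213,183) is the look-alike. For the card, the cream one on the dark plate at scene (347,205) fits. The orange ones at (328,154) and (408,262) are look-alikes. The mat is at (172,210). Next I'll bring the wrist camera over the stamp for an enlarged check.

```bash
cat >> h.py <<'E'
def plan(target, yaw_to=None):
    """tool-frame shift (mm) to target and rz turn so that tool x has heading yaw_to"""
    o=telemetry.get_obs();R=np.array(o["eef_rot"]);p=np.array(o["position"])
    d=R.T@(np.array(target)-p)*1000
    out=d.round(1).tolist()
    rv=None
    if yaw_to is not None:
        from scipy.spatial.transform import Rotation as Ro
        c,s=np.cos(yaw_to),np.sin(yaw_to);Rt=np.array([[c,s,0],[s,-c,0],[0,0,-1]])
        rv=Ro.from_matrix(R.T@Rt).as_rotvec().round(4).tolist()
    print("shift",out,"turn",rv,"clock",o["clock"],"yaw",np.arctan2(R[1,0],R[0,0]).round(4),"pos",p.round(4),"F",np.round(o["force"],1),"gap",round(o["finger_gap"],3),"j",np.round(o["joints"],2))
E
python3 - <<'E'
from h import *
m=cams.camera_model("wrist");print(np.round(m["tool_from_camera"],3),m["camera_matrix"],m["k1"])
plan([.52,.04,.30],0.0)
plan([.4,-.3,.30],0.0)
E
```

```text
[[ 0.    -0.946 -0.325  0.083]
 [ 1.     0.    -0.     0.001]
 [ 0.    -0.325  0.946 -0.143]
 [ 0.     0.     0.     1.   ]] [[274.39672926   0.         252.15450837]
 [  0.         274.39672926 192.18785577]
 [  0.           0.           1.        ]] -0.03241929653649971
shift [511.9, -475.0, -68.7] turn [0.0, -0.0, 0.2698] clock 0.9 yaw 0.2698 pos [ 0.1533 -0.5542  0.2313] F [-0.5  0.4 -0.8] gap 1.003 j [-1.45  0.21  1.54  0.    1.39 -0.15]
shift [305.6, -179.3, -68.7] turn [0.0, -0.0, 0.2698] clock 0.9 yaw 0.2698 pos [ 0.1533 -0.5542  0.2313] F [-0.5  0.4 -0.8] gap 1.003 j [-1.45  0.21  1.54  0.    1.39 -0.15]
```

```bash
python3 -m handwheel '[[[36,-33,-10,0,0,0.04,-1],[72,-66,-20,0,0,0.08,-1],[108,-99,-30,0,0,0.12,-1],[144,-132,-40,0,0,0.16,-1],[180,-165,-50,0,0,0.2,-1],[210,-195,-60,0,0,0.24,-1],[240,-223,-68,0,0,0.27,-1],[265,-246,-68,0,0,0.27,-1]]]'
python3 - <<'E'
from h import *
plan([.52,.04,.30],0.0)
E
```

```text
clock: 1.57
position: [0.3258, -0.2746, 0.2967]
eef_rot: [[1.0, -0.002, 0.002], [-0.002, -1.0, -0.002], [0.002, 0.002, -1.0]]
force: [1.1, -0.7, 0.1]
finger_gap: 1.0
shift [193.5, -315.0, -3.6] turn [0.002, -0.0018, -0.002] clock 1.5667 yaw -0.002 pos [ 0.3258 -0.2746  0.2967] F [ 1.1 -0.7  0.1] gap 1.0 j [-0.9  -0.17  1.79  0.    1.52  0.67]
```

```bash
python3 -m handwheel '[[[20,-34,0,0,0,0,-1],[40,-68,0,0,0,0,-1],[60,-102,0,0,0,0,-1],[80,-136,0,0,0,0,-1],[100,-170,0,0,0,0,-1],[121,-204,0,0,0,0,-1],[142,-238,0,0,0,0,-1],[162,-272,-3,0.002,-0.002,-0.002,-1]]]'
python3 -m handwheel '[[[27,-30,0,0,0,0,-1],[31,-43,0,0,0,0,-1],[31,-43,0,0,0,0,-1],[31,-43,0,0,0,0,-1]]]'
python3 - <<'E'
from h import *
plan([.52,.04,.30],0.0)
o,im=snap("wrist","w1")
for t in["stamp","cradle","dial_grip"]:
    r=models.landmark_of(t,"wrist");print(t,[(round(x["score"],2),np.round(x["position"],4).tolist()) for x in r[:4]])
import pickle;pickle.dump(o,open("w1.pkl","wb"))
E
```

```text
clock: 2.23
position: [0.4887, -0.0008, 0.2992]
eef_rot: [[1.0, 0.0, -0.001], [0.0, -1.0, -0.0], [-0.001, 0.0, -1.0]]
force: [0.4, -0.3, 1.3]
finger_gap: 0.997
clock: 2.57
position: [0.5196, 0.0428, 0.2988]
eef_rot: [[1.0, 0.003, -0.002], [0.003, -1.0, -0.001], [-0.002, 0.001, -1.0]]
force: [0.2, -0.6, -0.2]
finger_gap: 0.999
shift [0.4, 2.8, -1.2] turn [0.0007, 0.0016, 0.0027] clock 2.5667 yaw 0.0027 pos [0.5196 0.0428 0.2988] F [ 0.2 -0.6 -0.2] gap 0.999 j [-0.08  0.05  1.58 -0.    1.52  1.48]
stamp [(0.6, [0.584, 0.0384, 0.0039])]
cradle []
dial_grip [(0.87, [0.585, 0.0373, 0.104])]
```

View pics/w1.png

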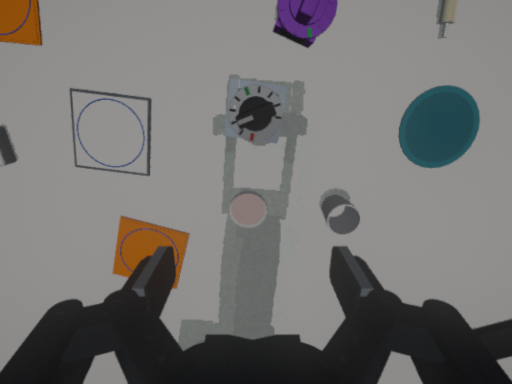

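```bash
python3 - <<'E'
from h import *
im=cv2.imread("pics/w1.png")
c=im[65:155,205:315];cv2.imwrite("pics/w1c.png",cv2.resize(c,None,fx=6,fy=6,interpolation=cv2.INTER_CUBIC))
E
```

```text
(no output)
```

View pics/w1c.png

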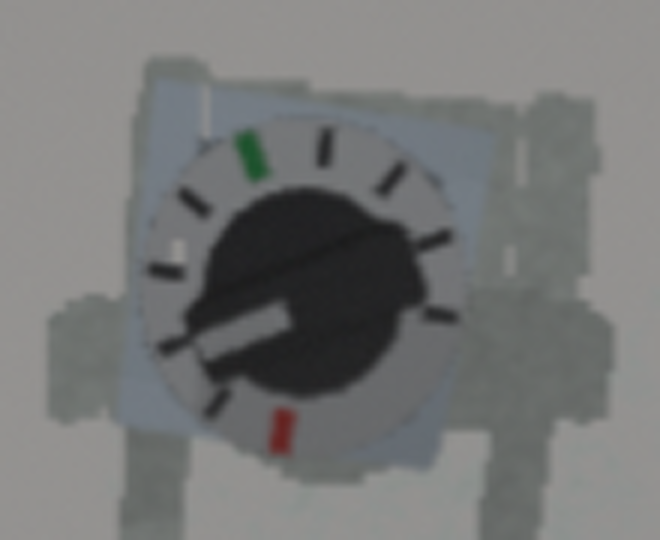

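The enlarged crop confirms the real stamp: grey and blue frame with a white scale. The red mark is at the bottom and the pointer's white line is at the second mark clockwise from it, so the dial is at 2. It needs three more clicks. Next I'll go above it with the jaws set across the bar.

```bash
python3 - <<'E'
from h import *
import pickle;o=pickle.load(open("w1.pkl","rb"))
f=lambda u,v:(205+u/6,65+v/6)
for n,u,z in[("disc",(300,286),.072),("red",(283,432),.072),("green",(252,156),.072),("ptr",(206,358),.116)]:
    print(n,atz("wrist",f(*u),z,o).round(4))
plan([.585,.038,.22],np.radians(112.5))
E
```

```text
disc [0.5847 0.0385 0.072 ]
red [0.5532 0.0421 0.072 ]
green [0.6113 0.0489 0.072 ]
ptr [0.5734 0.0571 0.116 ]
shift [65.8, 2.8, 79.2] turn [-0.0002, 0.0009, -1.9648] clock 2.7667 yaw -0.0013 pos [0.5192 0.041  0.2993] F [-0.8  0.   0.3] gap 0.996 j [-0.09  0.04  1.58 -0.    1.52  1.49]
```

```bash
python3 -m handwheel '[[[8,0,10,0,0,-0.12,-1],[16,1,20,0,0,-0.24,-1],[24,1,30,0,0,-0.36,-1],[32,2,40,0,0,-0.48,-1],[40,2,50,0,0,-0.6,-1],[50,3,60,0,0,-0.72,-1],[60,3,70,0,0,-0.84,-1],[66,3,79,0,0,-0.96,-1]]]' | head -2
python3 -m handwheel '[[[0,0,0,0,0,-0.12,-1],[0,0,0,0,0,-0.24,-1],[0,0,0,0,0,-0.36,-1],[0,0,0,0,0,-0.48,-1],[0,0,0,0,0,-0.6,-1],[0,0,0,0,0,-0.72,-1],[0,0,0,0,0,-0.84,-1],[0,0,0,0,0,-0.96,-1]]]' | head -2
python3 - <<'E'
from h import *
plan([.585,.038,.22],np.radians(112.5))
o,im=snap("wrist","w2")
import pickle;pickle.dump(o,open("w2.pkl","wb"))
u=proj("wrist",[.585,.038,.09],o);print(u)
x,y=u.astype(int)
print(y-80,x-100);c=im[max(0,y-80):y+80,max(0,x-100):x+100];cv2.imwrite("pics/w2c.png",cv2.resize(c,None,fx=3.5,fy=3.5,interpolation=cv2.INTER_CUBIC))
r=models.landmark_of("dial_grip","wrist");print([(round(x["score"],2),np.round(x["position"],4).tolist()) for x in r[:4]])
E
```

```text
clock: 3.43
position: [0.5856, 0.0362, 0.2199]
clock: 4.1
position: [0.5853, 0.0347, 0.2202]
shift [3.2, 0.8, 0.2] turn [-0.0001, 0.001, -0.0376] clock 4.1 yaw 1.9259 pos [0.5853 0.0347 0.2202] F [-0.2 -0.3 -0.2] gap 1.0 j [-0.09  0.24  1.53 -0.    1.38 -0.44]
[253.57662415 179.59310055]
99 153
[(0.95, [0.7095, -0.0242, 0.099]), (0.94, [0.5801, 0.0381, 0.104])]
```

View pics/w2c.png

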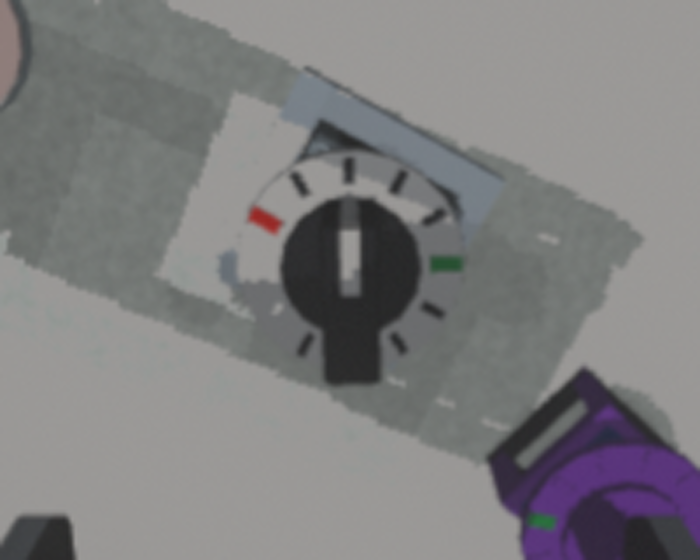

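```bash
python3 - <<'E'
from h import *
import pickle;o1,o2=[pickle.load(open(f"w{i}.pkl","rb")) for i in(1,2)]
f1=lambda u,v:(205+u/6,65+v/6)
f2=lambda u,v:(153+u/3.5,99+v/3.5)
P={}
for n,a,b in[("ctr",(304,291),(349.5,264.5)),("red",(283,432),(265,220)),("six",(324,146),(432,310)),("grn",(252,156),(447,263)),("two",(174,345),(349,170)),("ptr",(206,358),(349,197))]:
    x,e=tri([ray("wrist",f1(*a),o1),ray("wrist",f2(*b),o2)]);P[n]=x;print(n,x.round(4),np.round(e,4))
d=P["six"]-P["red"];print("yaw",np.arctan2(d[1],d[0]));d=P["two"]-P["ctr"];print("2 heading",np.degrees(np.arctan2(d[1],d[0])))
print([atz("wrist",f2(*u),.072,o2).round(4) for u in[(349.5,264.5),(265,220),(432,310),(349,170)]])
E
```

```text
ctr [0.5839 0.0389 0.0748] [0.0001 0.0001]
red [0.5544 0.0435 0.0771] [0.0003 0.0003]
six [0.6132 0.0349 0.0774] [0.0002 0.0002]
grn [0.6116 0.0502 0.0767] [0.0002 0.0002]
two [0.5731 0.067  0.0787] [0.0002 0.0002]
ptr [0.5733 0.0607 0.0922] [0.0023 0.0023]
yaw -0.1459201808536642
2 heading 111.18806425720143
[array([0.5842, 0.0382, 0.072 ]), array([0.5547, 0.0424, 0.072 ]), array([0.6141, 0.0333, 0.072 ]), array([0.5737, 0.066 , 0.072 ])]
```

The crop shows the pointer at mark 2, the bar aligned with the tool's x axis, and green at (447,263). Triangulation puts the disc face at about 75 mm and the centre at (0.584, 0.0388). Descending to grip.

```bash
python3 - <<'E'
from h import *
plan([.584,.0388,.086],1.938)
E
```

```text
shift [4.2, 0.1, 134.2] turn [-0.0, 0.001, -0.0181] clock 4.2 yaw 1.9199 pos [0.5853 0.0349 0.2202] F [-0.4  0.3  0.6] gap 0.998 j [-0.09  0.24  1.53 -0.    1.38 -0.44]
```

```bash
python3 -m handwheel '[[[4,0,30,0,0,-0.018,-1],[4,0,60,0,0,-0.018,-1],[4,0,85,0,0,-0.018,-1],[4,0,105,0,0,-0.018,-1],[4,0,120,0,0,-0.018,-1],[4,0,128,0,0,-0.018,-1],[4,0,134,0,0,-0.018,-1],[4,0,134,0,0,-0.018,-1]]]' 
python3 - <<'E'
from h import *
plan([.584,.0388,.086],1.938)
snap("wrist","w3")
E
```

```text
clock: 4.87
position: [0.5834, 0.0381, 0.0854]
eef_rot: [[-0.357, 0.934, -0.001], [0.934, 0.357, -0.001], [-0.0, -0.002, -1.0]]
force: [0.3, 0.8, -0.3]
finger_gap: 1.004
shift [0.4, 0.8, -0.6] turn [-0.0015, 0.0003, -0.0022] clock 4.8667 yaw 1.9358 pos [0.5834 0.0381 0.0854] F [ 0.3  0.8 -0.3] gap 1.004 j [-0.08  0.38  1.64 -0.    1.12 -0.45]
```

View pics/w3.png

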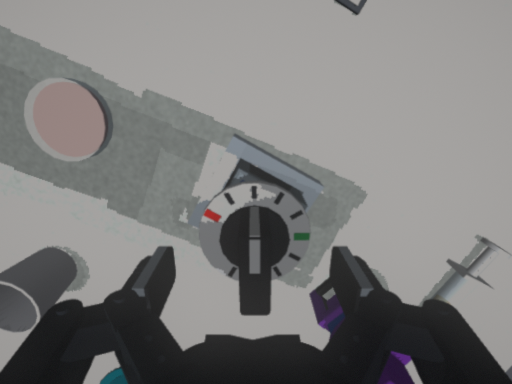

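The bar is centred between the fingers, at about column 255 against fingers at 175 and 332. Closing now.

```bash
python3 -m handwheel '[[[0,0,0,0,0,0,1],[0,0,0,0,0,0,1],[0,0,0,0,0,0,1],[0,0,0,0,0,0,1],[0,0,0,0,0,0,1],[0,0,0,0,0,0,1],[0,0,0,0,0,0,1],[0,0,0,0,0,0,1]]]' 
python3 - <<'E'
from h import *
plan([.584,.0388,.086],1.938)
E
```

```text
clock: 5.58
position: [0.5846, 0.0383, 0.087]
eef_rot: [[-0.358, 0.934, 0.001], [0.934, 0.358, -0.001], [-0.001, 0.001, -1.0]]
force: [0.6, -0.1, 2.6]
finger_gap: 0.173
shift [0.7, -0.4, 1.0] turn [0.001, 0.0014, -0.0016] clock 5.5833 yaw 1.9364 pos [0.5846 0.0383 0.087 ] F [ 0.6 -0.1  2.6] gap 0.173 j [-0.08  0.38  1.64 -0.    1.12 -0.45]
```

```bash
python3 -m handwheel '[[[0,0,0,0,0,0.12,1],[0,0,0,0,0,0.24,1],[0,0,0,0,0,0.36,1],[0,0,0,0,0,0.48,1],[0,0,0,0,0,0.6,1],[0,0,0,0,0,0.72,1],[0,0,0,0,0,0.84,1],[0,0,0,0,0,0.96,1]]]' 
python3 - <<'E'
from h import *
plan([.584,.0388,.086],1.938-1.571-0.04)
E
```

```text
clock: 6.25
position: [0.584, 0.0383, 0.0869]
eef_rot: [[0.565, 0.825, -0.0], [0.825, -0.565, -0.001], [-0.001, 0.0, -1.0]]
force: [-2.6, 0.4, 3.5]
finger_gap: 0.179
shift [0.4, -0.2, 0.9] turn [0.0006, 0.0007, 0.6435] clock 6.25 yaw 0.9705 pos [0.584  0.0383 0.0869] F [-2.6  0.4  3.5] gap 0.179 j [-0.08  0.38  1.64 -0.    1.12  0.52]
```

```bash
python3 -m handwheel '[[[0,0,0,0,0,0.12,1],[0,0,0,0,0,0.24,1],[0,0,0,0,0,0.36,1],[0,0,0,0,0,0.48,1],[0,0,0,0,0,0.58,1],[0,0,0,0,0,0.645,1],[0,0,0,0,0,0.645,1],[0,0,0,0,0,0.645,1]]]' 
python3 - <<'E'
from h import *
plan([.584,.0388,.086],1.938-1.571)
o,im=snap("wrist","w4");cv2.imwrite("pics/w4c.png",cv2.resize(im[140:320,160:350],None,fx=3.2,fy=3.2))
E
```

```text
clock: 6.92
position: [0.5837, 0.0387, 0.087]
eef_rot: [[0.947, 0.321, -0.001], [0.321, -0.947, -0.0], [-0.001, 0.0, -1.0]]
force: [-1.2, 1.3, 1.9]
finger_gap: 0.181
shift [0.4, -0.0, 1.0] turn [0.0, 0.0009, -0.0398] clock 6.9167 yaw 0.3272 pos [0.5837 0.0387 0.087 ] F [-1.2  1.3  1.9] gap 0.181 j [-0.08  0.38  1.64 -0.    1.12  1.16]
```

View pics/w4c.png

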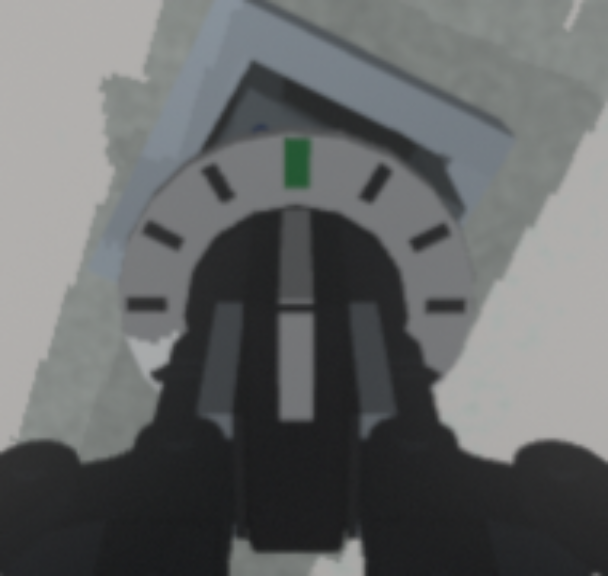

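The pointer is exactly on the green mark, at crop (297,165). I'll hold, then lift straight up.

```bash
python3 -m handwheel '[[[0,0,0,0,0,0,1],[0,0,0,0,0,0,1],[0,0,0,0,0,0,1],[0,0,0,0,0,0,1],[0,0,-5,0,0,0,1],[0,0,-10,0,0,0,1],[0,0,-15,0,0,0,1],[0,0,-20,0,0,0,1]]]' 
python3 -m handwheel '[[[0,0,-8,0,0,0,1],[0,0,-18,0,0,0,1],[0,0,-28,0,0,0,1],[0,0,-38,0,0,0,1],[0,0,-50,0,0,0,1],[0,0,-58,0,0,0,1],[0,0,-60,0,0,0,1],[0,0,-60,0,0,0,1]]]' 
python3 - <<'E'
from h import *
import pickle
o1=pickle.load(open("w1.pkl","rb"))
plan([.548,.268,.165],0.367)
o,im=snap("wrist","w5")
snap("side","s5")
w=cv2.imread("pics/w1.png")
cv2.imwrite("pics/card.png",cv2.resize(w[80:185,60:160],None,fx=5,fy=5,interpolation=cv2.INTER_CUBIC))
for n,u in dict(scene=(347.5,205.5),side=(250.5,271.5)).items(): print(atz(n,u,.004))
print(atz("wrist",(111,132.5),.004,o1))
E
```

```text
clock: 7.63
position: [0.5829, 0.0386, 0.1066]
eef_rot: [[0.947, 0.321, -0.003], [0.321, -0.947, -0.0], [-0.003, -0.001, -1.0]]
force: [-1.1, -0.4, -4.6]
finger_gap: 0.178
clock: 8.3
position: [0.584, 0.0385, 0.1682]
eef_rot: [[0.947, 0.321, -0.0], [0.321, -0.947, -0.001], [-0.0, 0.001, -1.0]]
force: [0.1, -0.5, -4.7]
finger_gap: 0.175
shift [39.7, -228.8, 3.1] turn [0.0005, 0.0003, -0.0399] clock 8.3 yaw 0.3271 pos [0.584  0.0385 0.1682] F [ 0.1 -0.5 -4.7] gap 0.175 j [-0.08  0.29  1.58 -0.    1.28  1.16]
[0.55092163 0.26977767 0.004     ]
[0.5488817  0.26921448 0.004     ]
[0.55109289 0.26619311 0.004     ]
```

View pics/w5.png

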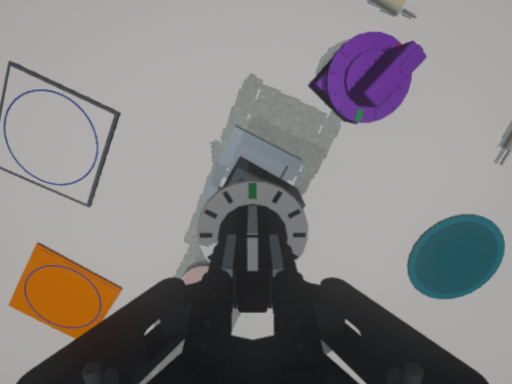

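View pics/card.png

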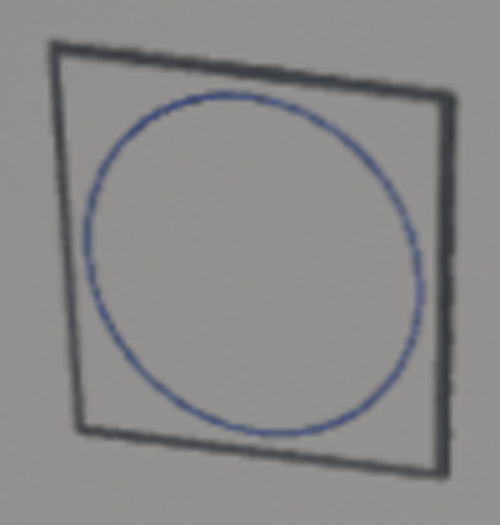

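View pics/s5.png

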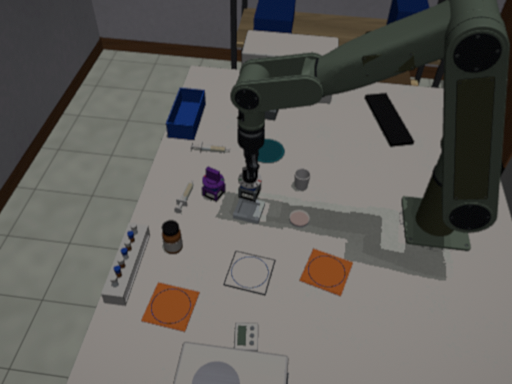

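The wrist force reads −4.7 N, so the stamp is held and clear of the cradle, still on green at (252,190). In w5 the blue circle is centred near (50,137). I'll fit the circle and the mat metrically in several views.

```bash
cat > fit.py <<'E'
from h import *
import pickle
from scipy.optimize import least_squares
def blue(im,box):
    x0,y0,x1,y1=box;h=cv2.cvtColor(im,cv2.COLOR_BGR2HSV).astype(int)
    m=np.zeros(im.shape[:2],bool);m[y0:y1,x0:x1]=True
    m&=(h[...,0]>105)&(h[...,0]<130)&(h[...,1]>60)
    v,u=np.nonzero(m);return list(zip(u,v))
def teal(im,box):
    x0,y0,x1,y1=box;h=cv2.cvtColor(im,cv2.COLOR_BGR2HSV)
    m=np.zeros(im.shape[:2],np.uint8);m[y0:y1,x0:x1]=255
    m&=cv2.inRange(h,(80,80,20),(102,255,255))
    c=max(cv2.findContours(m,cv2.RETR_EXTERNAL,cv2.CHAIN_APPROX_NONE)[0],key=cv2.contourArea);return [tuple(p[0]) for p in c]
def circ(name,pts,z,o=None):
    X=np.array([atz(name,tuple(map(float,p)),z,o)[:2] for p in pts])
    r=least_squares(lambda q:np.hypot(X[:,0]-q[0],X[:,1]-q[1])-q[2],[*X.mean(0),.05],loss="soft_l1",f_scale=.002)
    return r.x.round(4),np.sqrt(np.median(r.fun**2)).round(4),len(X)
E
python3 - <<'E'
from fit import *
o1=pickle.load(open("w1.pkl","rb"));o5=telemetry.get_obs()
w1=cv2.imread("pics/w1.png");w5=cv2.imread("pics/w5.png");s=cv2.imread("pics/scene0.png");d=cv2.imread("pics/side0.png")
for z in(0.0,.004,.008):
    print("card",z,circ("wrist",blue(w1,(75,92,148,172)),z,o1),circ("wrist",blue(w5,(3,85,102,188)),z,o5),circ("scene",blue(s,(327,190,369,221)),z),circ("side",blue(d,(228,254,272,291)),z))
for z in (0,.003):
    print("mat",z,circ("wrist",teal(w1,(390,80,490,175)),z,o1),circ("wrist",teal(w5,(400,205,512,305)),z,o5),circ("scene",teal(s,(140,185,205,235)),z),circ("side",teal(d,(240,130,295,170)),z))
E
```

```text
fit.py:16: RuntimeWarning: Mean of empty slice.
  r=least_squares(lambda q:np.hypot(X[:,0]-q[0],X[:,1]-q[1])-q[2],[*X.mean(0),.05],loss="soft_l1",f_scale=.002)
  ret = ret.dtype.type(ret / rcount)
Traceback (most recent call last):
  File "fit.py", line 16, in circ
    r=least_squares(lambda q:np.hypot(X[:,0]-q[0],X[:,1]-q[1])-q[2],[*X.mean(0),.05],loss="soft_l1",f_scale=.002)
                                                                    ^^^^^^^^^^^^^^^^
TypeError: Value after * must be an iterable, not numpy.float64
```

```bash
python3 - <<'E'
from fit import *
o1=pickle.load(open("w1.pkl","rb"));o5=telemetry.get_obs()
w1=cv2.imread("pics/w1.png");w5=cv2.imread("pics/w5.png");s=cv2.imread("pics/scene0.png");d=cv2.imread("pics/side0.png")
def t(*a):
    try: return circ(*a)
    except Exception as e: return "-"
for z in(0.0,.004,.008):
    print("card",z,t("wrist",blue(w1,(75,92,148,172)),z,o1),t("wrist",blue(w5,(3,85,102,188)),z,o5),t("scene",blue(s,(327,190,369,221)),z),t("side",blue(d,(228,254,272,291)),z))
for z in (0,.003):
    print("mat",z,t("wrist",teal(w1,(390,80,490,175)),z,o1),t("wrist",teal(w5,(400,205,512,305)),z,o5),t("scene",teal(s,(140,185,205,235)),z),t("side",teal(d,(240,130,295,170)),z))
E
```

```text
card 0.0 (array([0.5487, 0.2698, 0.0535]), np.float64(0.0003), 187) (array([0.5464, 0.2693, 0.0536]), np.float64(0.0004), 400) (array([0.5463, 0.2711, 0.0535]), np.float64(0.0004), 16) -
card 0.004 (array([0.5492, 0.2678, 0.053 ]), np.float64(0.0003), 187) - (array([0.5494, 0.2701, 0.0532]), np.float64(0.0004), 16) -
card 0.008 (array([0.5497, 0.2657, 0.0526]), np.float64(0.0003), 187) (array([0.5494, 0.264 , 0.0522]), np.float64(0.0004), 400) (array([0.5526, 0.2691, 0.053 ]), np.float64(0.0004), 16) -
mat 0 (array([ 0.5599, -0.2571,  0.0637]), np.float64(0.0004), 228) (array([ 0.5582, -0.2565,  0.064 ]), np.float64(0.0003), 251) (array([ 0.5575, -0.2539,  0.0623]), np.float64(0.0008), 108) (array([ 0.5623, -0.2531,  0.0597]), np.float64(0.0012), 82)
mat 0.003 - (array([ 0.5592, -0.2534,  0.0633]), np.float64(0.0003), 251) (array([ 0.5599, -0.2532,  0.0621]), np.float64(0.0008), 108) (array([ 0.562 , -0.2498,  0.0595]), np.float64(0.0012), 82)fit.py:16: RuntimeWarning: Mean of empty slice.
  r=least_squares(lambda q:np.hypot(X[:,0]-q[0],X[:,1]-q[1])-q[2],[*X.mean(0),.05],loss="soft_l1",f_scale=.002)
  ret = ret.dtype.type(ret / rcount)
```

```bash
python3 - <<'E'
from h import *
plan([.549,.2675,.12],0.327)
E
```

```text
shift [41.8, -227.5, 46.4] turn [-0.0009, 0.0036, 0.0001] clock 8.4 yaw 0.3271 pos [0.5827 0.0386 0.1663] F [-0.4  0.3 -5.4] gap 0.175 j [-0.08  0.29  1.58 -0.    1.28  1.16]
```

```bash
python3 -m handwheel '[[[4,-20,0,0,0,0,1],[9,-48,0,0,0,0,1],[14,-76,0,0,0,0,1],[19,-104,0,0,0,0,1],[24,-132,0,0,0,0,1],[29,-160,0,0,0,0,1],[34,-186,0,0,0,0,1],[38,-208,0,0,0,0,1]]]' |head -2
python3 -m handwheel '[[[3,-14,10,0,0,0,1],[4,-20,20,0,0,0,1],[4,-20,35,0,0,0,1],[4,-20,45,0,0,0,1],[4,-20,46,0,0,0,1],[4,-20,46,0,0,0,1]]]' 
python3 - <<'E'
from h import *
plan([.549,.2675,.085],0.327)
snap("wrist","w6");snap("side","s6")
a=cv2.imread("pics/w6.png");b=cv2.imread("pics/s6.png")[200:350,170:340]
cv2.imwrite("pics/m6.png",np.hstack([cv2.resize(a,(400,300)),cv2.resize(b,(340,300))]))
E
```

```text
clock: 9.07
position: [0.5505, 0.2495, 0.165]
clock: 9.57
position: [0.5463, 0.2685, 0.117]
eef_rot: [[0.947, 0.321, -0.01], [0.321, -0.947, -0.002], [-0.01, -0.001, -1.0]]
force: [0.6, -0.5, -4.3]
finger_gap: 0.176
shift [2.6, 1.8, 32.0] turn [-0.0014, 0.0103, -0.0] clock 9.5667 yaw 0.327 pos [0.5463 0.2685 0.117 ] F [ 0.6 -0.5 -4.3] gap 0.176 j [0.31 0.39 1.55 0.   1.21 1.56]
```

View pics/m6.png

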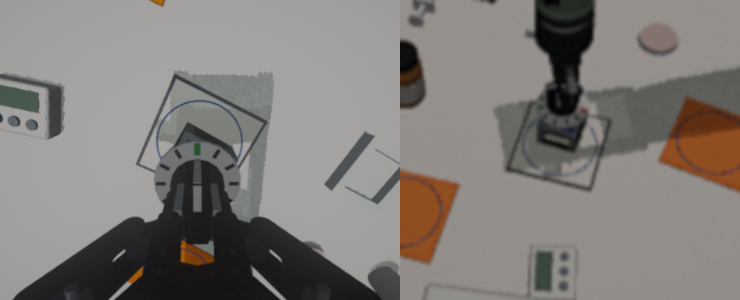

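The dial is still on green and the stamp hovers over the circle. Lowering.

```bash
python3 -m handwheel '[[[2,2,8,0,0.01,0,1],[2,2,16,0,0.01,0,1],[2,2,22,0,0.01,0,1],[2,2,27,0,0.01,0,1],[2,2,30,0,0.01,0,1],[2,2,31,0,0.01,0,1]]]' 
python3 - <<'E'
from h import *
plan([.549,.2675,.075],0.327)
E
```

```text
clock: 10.17
position: [0.5499, 0.2677, 0.0874]
eef_rot: [[0.947, 0.321, 0.002], [0.321, -0.947, 0.002], [0.003, -0.001, -1.0]]
force: [0.8, 0.1, -5.3]
finger_gap: 0.172
shift [-0.9, -0.1, 12.4] turn [-0.0015, -0.0029, -0.0002] clock 10.1667 yaw 0.3268 pos [0.5499 0.2677 0.0874] F [ 0.8  0.1 -5.3] gap 0.172 j [0.31 0.43 1.57 0.   1.14 1.55]
```

```bash
python3 -m handwheel '[[[0,0,3,0,-0.002,0,1],[0,0,5,0,-0.002,0,1],[0,0,7,0,-0.002,0,1],[0,0,9,0,-0.002,0,1],[0,0,11,0,-0.002,0,1],[0,0,12,0,-0.002,0,1],[0,0,12,0,-0.002,0,1],[0,0,12,0,-0.002,0,1]]]' 
python3 - <<'E'
from h import *
plan([.549,.2675,.075],0.327)
snap("wrist","w7")
E
```

```text
clock: 10.83
position: [0.5507, 0.2681, 0.0773]
eef_rot: [[0.947, 0.321, 0.002], [0.321, -0.947, 0.002], [0.003, -0.002, -1.0]]
force: [-3.9, -0.9, 8.0]
finger_gap: 0.173
shift [-1.8, 0.1, 2.3] turn [-0.0016, -0.0029, 0.0001] clock 10.8333 yaw 0.3271 pos [0.5507 0.2681 0.0773] F [-3.9 -0.9  8. ] gap 0.173 j [0.31 0.44 1.57 0.   1.12 1.55]
```

```bash
python3 -m handwheel '[[[-1,0,1,0,-0.002,0,1],[-1,0,2,0,-0.002,0,1],[-1,0,3,0,-0.002,0,1],[-1,0,3,0,-0.002,0,1],[-1,0,3,0,-0.002,0,1]]]' 
python3 - <<'E'
from h import *
plan([.549,.2675,.075],0.327)
E
```

```text
clock: 11.3
position: [0.5507, 0.2681, 0.077]
eef_rot: [[0.947, 0.321, 0.003], [0.321, -0.947, 0.002], [0.003, -0.001, -1.0]]
force: [-4.7, -2.1, 10.0]
finger_gap: 0.175
shift [-1.8, 0.1, 2.0] turn [-0.0013, -0.0031, 0.0003] clock 11.3 yaw 0.3273 pos [0.5507 0.2681 0.077 ] F [-4.7 -2.1 10. ] gap 0.175 j [0.31 0.44 1.57 0.   1.12 1.55]
```

```bash
python3 -m handwheel '[[[0,0,3,0,0,0,1],[0,0,6,0,0,0,1],[0,0,7,0,0,0,1],[0,0,7,0,0,0,1],[0,0,7,0,0,0,1]]]' 
python3 - <<'E'
from h import *
plan([.549,.2675,.075],0.327)
o,im=snap("wrist","w8");_,b=snap("side","s8")
b=b[200:350,170:340]
cv2.imwrite("pics/m8.png",np.hstack([cv2.resize(im,(400,300)),cv2.resize(b,(340,300))]))
E
```

```text
clock: 11.72
position: [0.5511, 0.2683, 0.0769]
eef_rot: [[0.947, 0.322, 0.003], [0.322, -0.947, 0.002], [0.003, -0.001, -1.0]]
force: [-15.6, -6.1, 31.7]
finger_gap: 0.176
shift [-2.2, 0.1, 1.9] turn [-0.0006, -0.0031, 0.0009] clock 11.7167 yaw 0.3279 pos [0.5511 0.2683 0.0769] F [-15.6  -6.1  31.7] gap 0.176 j [0.31 0.44 1.57 0.   1.12 1.55]
```

View pics/m8.png

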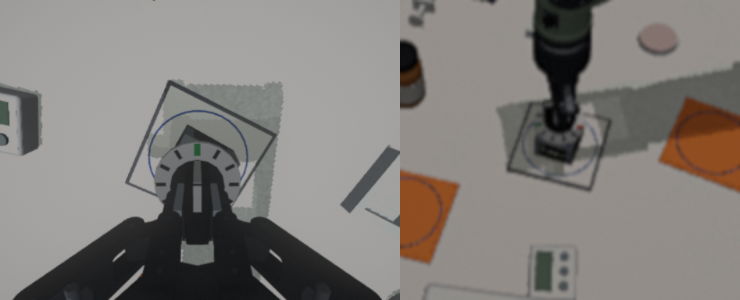

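The force rose to 32 N with no further travel, so the plunger has bottomed out. The stamp is in the circle with the dial on green, at (197,150) in the wrist view. Lifting off.

```bash
python3 -m handwheel '[[[0,0,-4,0,0,0,1],[0,0,-8,0,0,0,1],[0,0,-12,0,0,0,1],[0,0,-20,0,0,0,1],[0,0,-35,0,0,0,1],[0,0,-55,0,0,0,1],[0,0,-75,0,0,0,1],[0,0,-90,0,0,0,1]]]' 
python3 - <<'E'
from h import *
plan([.56,-.2545,.17],0.327)
E
```

```text
clock: 12.48
position: [0.5508, 0.2681, 0.1672]
eef_rot: [[0.947, 0.322, 0.003], [0.322, -0.947, 0.002], [0.003, -0.001, -1.0]]
force: [0.7, 0.2, -3.8]
finger_gap: 0.171
shift [-159.6, 497.7, -3.6] turn [-0.0006, -0.0029, 0.0009] clock 12.4833 yaw 0.3279 pos [0.5508 0.2681 0.1672] F [ 0.7  0.2 -3.8] gap 0.171 j [0.31 0.34 1.51 0.   1.29 1.55]
```

```bash
python3 -m handwheel '[[[-4,12,-4,0,0,0,1],[-12,36,-4,0,0,0,1],[-20,64,-4,0,0,0,1],[-30,93,-4,0,0,0,1],[-39,122,-4,0,0,0,1],[-48,150,-4,0,0,0,1],[-58,180,-4,0,0,0,1],[-68,210,-4,0,0,0,1]]]' |head -2
python3 -m handwheel '[[[-9,28,0,0,0,0,1],[-18,56,0,0,0,0,1],[-28,85,0,0,0,0,1],[-37,114,0,0,0,0,1],[-46,143,0,0,0,0,1],[-55,172,0,0,0,0,1],[-64,201,0,0,0,0,1],[-73,228,0,0,0,0,1]]]' 
python3 - <<'E'
from h import *
plan([.56,-.2545,.12],0.327)
E
```

```text
clock: 13.15
position: [0.5526, 0.0453, 0.1692]
clock: 13.82
position: [0.5554, -0.1961, 0.1671]
eef_rot: [[0.947, 0.321, -0.003], [0.321, -0.947, 0.002], [-0.002, -0.003, -1.0]]
force: [0.2, -0.4, -4.9]
finger_gap: 0.176
shift [-14.4, 56.9, 47.0] turn [-0.0028, 0.0023, 0.0002] clock 13.8167 yaw 0.3272 pos [ 0.5554 -0.1961  0.1671] F [ 0.2 -0.4 -4.9] gap 0.176 j [-0.49  0.3   1.57  0.    1.28  0.76]
```

```bash
python3 -m handwheel '[[[-6,22,0,-0.003,0.002,0,1],[-11,42,0,-0.003,0.002,0,1],[-14,53,0,-0.003,0.002,0,1],[-14,57,10,-0.003,0.002,0,1],[-14,57,22,-0.003,0.002,0,1],[-14,57,34,-0.003,0.002,0,1],[-14,57,44,-0.003,0.002,0,1],[-14,57,47,-0.003,0.002,0,1]]]' 
python3 - <<'E'
from fit import *
plan([.56,-.2545,.089],0.327)
o,im=snap("wrist","w9");_,b=snap("side","s9")
print(circ("side",teal(b,(240,130,295,170)),.003))
b=b[90:220,190:340]
cv2.imwrite("pics/m9.png",np.hstack([cv2.resize(im,(400,300)),cv2.resize(b,(346,300))]))
E
```

```text
clock: 14.48
position: [0.5582, -0.2516, 0.1159]
eef_rot: [[0.946, 0.323, -0.006], [0.323, -0.946, 0.004], [-0.005, -0.006, -1.0]]
force: [-0.8, 0.4, -5.6]
finger_gap: 0.177
shift [0.9, 3.5, 26.9] turn [-0.0057, 0.0046, 0.0017] clock 14.4833 yaw 0.3288 pos [ 0.5582 -0.2516  0.1159] F [-0.8  0.4 -5.6] gap 0.177 j [-0.56  0.4   1.54 -0.    1.21  0.68]
(array([ 0.5618, -0.2453,  0.0567]), np.float64(0.0042), 92)
```

View pics/m9.png

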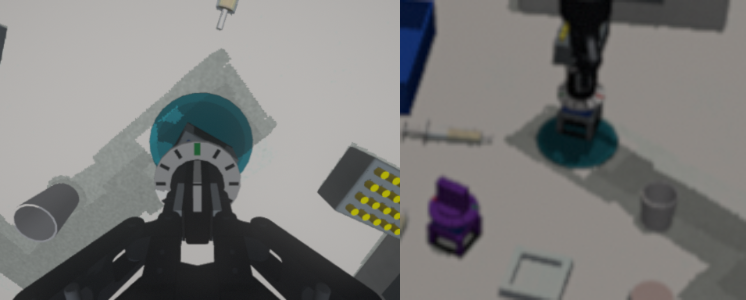

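```bash
python3 -m handwheel '[[[1,3,7,-0.006,0.005,0,1],[1,3,14,-0.006,0.005,0,1],[1,3,19,-0.006,0.005,0,1],[1,3,23,-0.006,0.005,0,1],[1,3,26,-0.006,0.005,0,1],[1,3,28,-0.006,0.005,0,1],[1,3,29,-0.006,0.005,0,1],[1,3,29,-0.006,0.005,0,1]]]' 
python3 - <<'E'
from fit import *
plan([.56,-.2545,.085],0.327)
E
```

```text
clock: 15.25
position: [0.561, -0.2551, 0.0887]
eef_rot: [[0.947, 0.323, 0.003], [0.323, -0.947, -0.002], [0.002, 0.003, -1.0]]
force: [-0.6, -0.1, -4.3]
finger_gap: 0.175
shift [-0.8, -0.9, 3.7] turn [0.0027, -0.0021, 0.0015] clock 15.25 yaw 0.3285 pos [ 0.561  -0.2551  0.0887] F [-0.6 -0.1 -4.3] gap 0.175 j [-0.57  0.44  1.56 -0.    1.15  0.68]
```

```bash
python3 -m handwheel '[[[0,0,1,0,0,0,1],[0,0,2,0,0,0,1],[0,0,3,0.002,-0.002,0,1],[0,0,4,0.002,-0.002,0,1],[0,0,4,0.002,-0.002,0,1]]]' 
python3 - <<'E'
from fit import *
plan([.56,-.2545,.085],0.327)
E
```

```text
clock: 15.67
position: [0.5609, -0.255, 0.0845]
eef_rot: [[0.947, 0.323, 0.0], [0.323, -0.947, -0.0], [-0.0, 0.0, -1.0]]
force: [0.3, -0.3, -4.7]
finger_gap: 0.177
shift [-0.7, -0.8, -0.5] turn [0.0004, 0.0001, 0.0014] clock 15.6667 yaw 0.3284 pos [ 0.5609 -0.255   0.0845] F [ 0.3 -0.3 -4.7] gap 0.177 j [-0.57  0.44  1.56 -0.    1.14  0.68]
```

```bash
python3 -m handwheel '[[[0,0,1,0,0,0,1],[0,0,2,0,0,0,1],[0,0,2,0,0,0,1],[0,0,2,0,0,0,1]]]' 
python3 - <<'E'
from fit import *
plan([.56,-.2545,.085],0.327)
E
```

```text
clock: 16.0
position: [0.5613, -0.2552, 0.0836]
eef_rot: [[0.947, 0.323, 0.001], [0.323, -0.947, -0.001], [0.0, 0.001, -1.0]]
force: [-1.7, 1.1, 2.7]
finger_gap: 0.176
shift [-1.0, -1.0, -1.4] turn [0.0011, -0.0004, 0.0015] clock 16.0 yaw 0.3285 pos [ 0.5613 -0.2552  0.0836] F [-1.7  1.1  2.7] gap 0.176 j [-0.57  0.44  1.56 -0.    1.14  0.68]
```

The stamp is on the mat: the force went from −4.7 to +2.7 N. Releasing.

```bash
python3 -m handwheel '[[[0,0,0,0,0,0,-1],[0,0,0,0,0,0,-1],[0,0,0,0,0,0,-1],[0,0,0,0,0,0,-1],[0,0,0,0,0,0,-1],[0,0,0,0,0,0,-1],[0,0,0,0,0,0,-1],[0,0,0,0,0,0,-1]]]' 
python3 -m handwheel '[[[0,0,-10,0,0,0,-1],[0,0,-25,0,0,0,-1],[0,0,-45,0,0,0,-1],[0,0,-70,0,0,0,-1],[0,0,-95,0,0,0,-1],[0,0,-120,0,0,0,-1],[0,0,-145,0,0,0,-1],[0,0,-150,0,0,0,-1]]]' 
python3 - <<'E'
from fit import *
plan([.56,-.2545,.085],0.327)
o,im=snap("wrist","w10");_,b=snap("side","s10");_,s=snap("scene","c10")
for n in["wrist","side","scene"]:
    r=models.landmark_of("stamp",n);print(n,[(round(x["score"],2),np.round(x["position"],4).tolist()) for x in r[:3]])
u=proj("wrist",[.56,-.2545,.05],o).astype(int);print(u)
c=im[max(0,u[1]-75):u[1]+75,u[0]-75:u[0]+75]
r=np.hstack([cv2.resize(c,(300,300)),cv2.resize(b[90:220,190:340],(346,300))])
cv2.imwrite("pics/m10.png",r)
E
```

```text
clock: 16.67
position: [0.5613, -0.2552, 0.0835]
eef_rot: [[0.947, 0.323, 0.001], [0.323, -0.947, -0.001], [0.0, 0.001, -1.0]]
force: [-0.1, -0.1, -0.1]
finger_gap: 1.001
clock: 17.33
position: [0.5637, -0.2566, 0.2402]
eef_rot: [[0.946, 0.323, 0.01], [0.323, -0.946, -0.007], [0.007, 0.009, -1.0]]
force: [-0.6, 1.1, 0.6]
finger_gap: 0.998
shift [-4.0, -4.6, 155.2] turn [0.0093, -0.007, 0.0016] clock 17.3333 yaw 0.3287 pos [ 0.5637 -0.2566  0.2402] F [-0.6  1.1  0.6] gap 0.998 j [-0.57  0.29  1.43 -0.    1.42  0.68]
wrist [(0.62, [0.5596, -0.2546, 0.0081])]
side [(0.86, [0.5624, -0.2531, 0.0045]), (0.84, [0.7078, -0.0244, 0.001])]
scene [(0.69, [0.5606, -0.2499, 0.0029]), (0.57, [0.7103, -0.0179, 0.0026])]
[247 171]
```

View pics/m10.png

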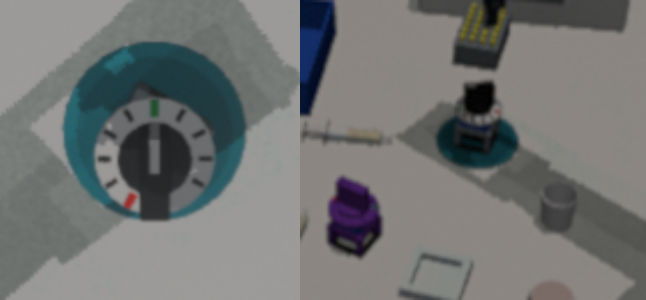

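View pics/c10.png

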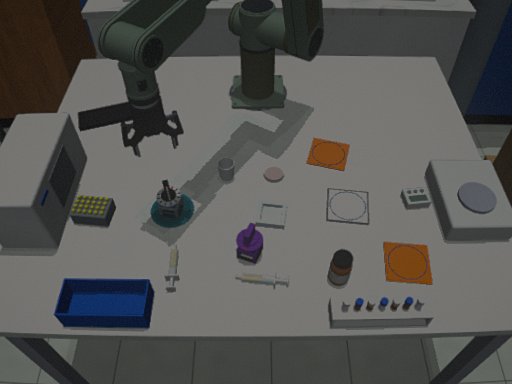

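The stamp stands upright on the mat at scene (171,205), with the pointer at the green mark. The gripper is well clear and every bystander is where it was. Handing in.

```bash
python3 -c "
from bench import manip
print(manip.finish_job())"
```

```text
the job is handed in; nothing more can be done
None
```

I clicked the dial from 2 to 5 with the stamp in its cradle and pressed it on the cream card's circle. I then set it down upright on the teal mat, let go and handed the job in at about 17.5 s.

**Press:** it was about 2 mm from the circle's centre. The force rose to 32 N with no further travel, so the plunger bottomed out.

**Final pictures:** the pointer is on the green mark and the stamp is upright with nothing touching it. All three cameras put it within about 5 mm of the mat's centre. The bystanders look unmoved in the scene view. I did not measure the final plunger position or tilt; I judged both by eye.

**Disagreements:**
- Triangulation put the scale disc's face 3 to 5 mm higher than the text does. I gripped at the height given in the text.
- Contact with the mat came about 2 mm lower than I expected, so I went down in small steps and watched the force.

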